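# Turn the table carousel until the purple jar faces front

### The job

Gently push the round wooden carousel on the counter by the steel posts on its rim, either way round, until the small purple jar stands at the front, lined up with the orange pointer on the foot. Nothing needs grasping: do not touch the jar, the two shakers or the carton standing on it, keep them upright in their places, leave the teaspoon, scoop and tumbler where they are, and finish clear of everything with the carousel at rest.

Things in the scene. Friction and masses are not known exactly. Their poses are not given: they have to be found in the camera images.
- turntable: turning wooden deck of the carousel, 300 mm across, 14 mm thick; origin on the vertical turning axis at its underside, z up; its top is 36 mm above the counter. Turns either way, over a full turn, with light friction (0.12 N m, about 1 N at a post); stops where a slow push leaves it. Four loose items stand on it, within 110 mm of the axis, none over 76 mm above the deck
- post_a (a point): centre of the ball top of one of six equal upright steel finger posts, 135 mm from the axis at 30 degrees from the deck's x axis (towards its y), turning with it; the others follow every 60 degrees. Post 16 mm thick, ball 20 mm, top 99 mm above the counter, free from 39 mm up. Push it sideways on its outer half, about 143 mm from the axis, to stay off the items
- carousel_foot: the fixed foot under the deck: dark steel disc 200 mm across; origin on the turning axis at counter height, z up. Its own -x direction is the front: an orange diamond pointer, at most 12 mm high, sticks out from under the deck there, its tip 202 mm from the axis. The front points towards the robot within about 20 degrees
- front_spot (a point): fixed point of the foot where the middle of the purple jar's underside belongs: 65 mm from the turning axis towards the orange pointer, at the height of the deck's top
- purple_jar: small purple jar with a ribbed purple lid, 59 mm across, 66 mm tall, standing loose on the deck, its middle about 65 mm from the turning axis; origin at the centre of its underside, z up. It starts at any of four places a quarter turn apart, never at the front
- shaker_a: steel shaker, 41 mm across, 76 mm tall, standing loose on the carousel; origin at the centre of its underside, z up. Bystander
- shaker_b: steel shaker, 41 mm across, 76 mm tall, standing loose on the carousel; origin at the centre of its underside, z up. Bystander
- carton: small white and yellow carton, 42 x 70 x 45 mm (x, y, z) standing loose on the carousel; origin at the centre of its underside, z up. Bystander
- teaspoon: steel teaspoon lying on the counter left of the carousel, 137 x 28 x 13 mm, long along its x; origin at the centre of its underside. Bystander
- scoop: small brass scoop lying on the counter right of the carousel, 159 x 39 x 22 mm, long along its x; origin at the centre of its underside. Bystander
- tumbler: navy plastic tumbler with a handle, 94 x 121 x 129 mm, standing left of the carousel; origin at the centre of its underside. Bystander
Not all that is in view belongs to the job. What is shaped like the purple_jar but red is not meant.

How it is judged:
By the outcome, as a careful person would: the job done as asked, in the order asked, and still so for the second after the job is handed in, with the robot touching nothing.
It also fails if it takes over 48 s, if anything falls off the work surface, if the arm or the gripper's body presses on something with over 40 N, if the wrist force passes 120 N, or if a joint passes its speed limit or range.

### The arm

A 6-joint arm with a two-finger parallel gripper is mounted at the origin on a cart in front of the work surface, level with it; the furniture and walls round the work are solid. World frame = base frame: x ahead of the robot, y to its left, z up, the work surface at z = 0. Lengths are in m, angles in rad, forces in N, time in s.
With the tool pointing down it reaches from about 0.25 to 0.725 m from the base axis. Payload 4 kg.
Tool frame: the origin (TCP) lies midway between the tips of the shut fingers; the grasp point (between the pads) lies robot.pinch_z behind it (robot.pinch_z is the distance from the TCP to the grasp point, in m); z points along the fingers, y is the line along which they close (so a half turn about z gives the same grasp; the last joint's range is limited). The gripper opens to 85 mm and grips with 20 to 120 N. Pads are 22 mm wide; open, the fingers measure 114 mm over their backs; the gripper's body (76 mm by 85 mm) begins 54 mm behind the grasp point. The pads swing forward as they close: fully open they stand 13 mm farther back than shut.
Start: joints at [-1.22, 0.241, 0.005, 1.335, 0, 1.571], TCP at [0.172, -0.47, 0.231] pointing down, gripper open.
Joint ranges: [-2.72, 2.72], [-1.05, 1.87], [-1.09, 1.28], [-1.99, 2.15], [-1.42, 1.44], [-3.14, 3.14]. Speed limits (rad/s): [2.79, 2.79, 3.14, 3.14, 3.14, 3.14].

### API

Orientations are given as a 3x3 rotation matrix whose columns are the frame's x, y, z axes.
In Python, from rig import robot gives the robot as it stands.
- The arm moves only by the tool drive_tool, never from a script. Its argument "rows" is a list of rows, each an object with "delta_pos": the shift along the world's x, y, z in cm, a list of three; "roll": the turn about the world's z in degrees. In form: [{"delta_pos": [dx, dy, dz], "roll": roll}, ...]. A call has 1 to 12 rows; each row shifts and turns the commanded pose from where the row before left it; what a row does not reach is not made up. A row lasts 1/8 s, in which the tool goes at most 62.5 mm and 10.7 degrees, less where a joint would pass 70% of its speed; a pose out of reach is approached as far as the arm can. A call with a gripper value outside its range is refused whole. "fingers" is the gripper command: -1 is fully open, 1 is shut, values between are in proportion, set as the call begins (left out, the last holds). The fingers move at their own pace and stop on an object; "newtons" is the grip in N (left out, the last holds). Time passes only in rows, so rows that do not move let the fingers close. It gives the time, the measured TCP pose, the force, the opening and the grip force at its end, in the units of the state.
- robot.observe(): the state, without advancing time (a new reading comes with each control period).
- robot.get_image(name): name is "scene" or "top" or "wrist"; returns a dict with "frame" (420x560x3 uint8, blue, green, red), "range_z" (420x560 float32, m along the optical axis (not along the pixel's ray), 0 where there is no reading), "vertical_fov" (degrees; the focal length in pixels is half the picture's height over the tangent of half this angle, whatever the lens; pixels are square), "cx", "cy" (the principal point, pixels), "camera_from_world" (4x4, takes a point from world to camera coordinates). Camera axes: x right, y down, z forward; pixel columns grow to the right and rows downward; lengths in m; the calibration is good to about 2 mm. A picture is of the moment at which its call begins.
- robot.sign_off(): hands the job in; it is judged then, once.
Trained networks look in a picture, given as the dict that the camera call returned (one of the last four; its "shot" number tells which), for a name from the list of things; names that differ only in an ending like _2 or _b are one class to them, and where a whole thing is asked for, a point or a joint stands for the part that bears it (a point fixed in the world has none). Each returns a list of dicts, best first, with "score" (0 to 1); they miss things now and then, are a little off and sometimes report something else, mostly with a low value. They report only what shows in the picture. A call takes as long as a camera call. They do not tell look-alikes from the thing itself.
- robot.find_in(picture, target): "extent" ([centre column, centre row, width, height] in pixels, round what is visible of it).
- robot.outline_of(picture, target): "mask" (420x560 bool, what is visible of it) and "extent" ([centre column, centre row, width, height] in pixels, round what is visible of it).
- robot.pinpoint(picture, target): "uv" ([column, row] in pixels: a listed point, or the origin of a listed thing).
The state is a dict: "time_s": time; "q": joint angles; "joint_velocities": joint speeds; "joint_torque": joint torques, N m; "eef_pos": TCP position; "eef_rot": TCP orientation; "contact_force": force on the tool from outside, world axes, zero at the start; "wrist_torque": the same for the moment, N m; "opening": finger opening in m; "gripper_force": force on a finger pad.
Only numpy, scipy, OpenCV 4.12 (cv2) and the standard library are available. Lean on these libraries where they do the work, as an engineer would, in place of code of your own. Each camera call takes 0.05 s, during which the arm holds its last target. There are 200 camera calls.

## Working session

There is one attempt and no reset: what is moved stays moved. The work goes in short steps, Python scripts to look and compute and a tool call to move; the robot and the scene stay as the last step left them, time stands still between calls to the robot, and variables do not carry over. Pictures are saved under pics/ and viewed, at most 10 in all, crops included, and the job is handed in when it is done.

Besides the shell and the picture viewer there is one more tool, called in YAML: its name, and indented under it one key for each argument. drive_tool: Moves the arm, as the interface text tells. Its arguments: {"type":"object","properties":{"rows":{"type":"array","items":{"type":"object","properties":{"delta_pos":{"type":"array","items":{"type":"number"}},"roll":{"type":"number"}}}},"fingers":{"type":"number"},"newtons":{"type":"number"}},"required":["rows"]}

```bash
mkdir -p pics; cat > h.py <<'E'
import numpy as np, cv2
from rig import robot
def K(p):
    f=p["frame"].shape[0]/2/np.tan(np.radians(p["vertical_fov"])/2); return f,p["cx"],p["cy"]
def at_z(p,uv,z):
    f,cx,cy=K(p); T=np.linalg.inv(p["camera_from_world"])
    d=T[:3,:3]@np.array([(uv[0]-cx)/f,(uv[1]-cy)/f,1]); o=T[:3,3]
    return o+d*(z-o[2])/d[2]
def cloud(p):
    f,cx,cy=K(p); r=p["range_z"]; v,u=np.indices(r.shape)
    c=np.stack([(u-cx)/f*r,(v-cy)/f*r,r],-1); T=np.linalg.inv(p["camera_from_world"])
    return c@T[:3,:3].T+T[:3,3]
E
python3 - <<'E'
from h import *
np.set_printoptions(precision=4,suppress=True)
zs={"purple_jar":.036,"carousel_foot":0,"turntable":.022,"post_a":.089,"front_spot":.036,"shaker_a":.036,"carton":.036,"tumbler":0,"scoop":0,"teaspoon":0}
for n in ["top","scene"]:
    p=robot.get_image(n); cv2.imwrite(f"pics/{n}0.png",p["frame"])
    for t in zs:
        for d in robot.pinpoint(p,t)[:6]: print(n,t,round(d["score"],2),np.round(d["uv"]),at_z(p,d["uv"],zs[t])[:2])
    # posts from depth: points at 90-100mm height
E
```

```text
top purple_jar 0.6 [317. 207.] [ 0.5379 -0.0141]
top purple_jar 0.55 [223. 204.] [0.5426 0.2677]
top turntable 0.65 [306. 190.] [0.5899 0.0168]
top post_a 0.83 [270. 157.] [0.6778 0.1261]
top shaker_a 0.73 [298. 169.] [0.6516 0.0433]
top shaker_a 0.62 [289. 196.] [0.5688 0.0696]
top carton 0.74 [325. 180.] [ 0.6206 -0.0383]
top tumbler 0.83 [184. 186.] [0.6006 0.3957]
top scoop 0.9 [394. 252.] [ 0.4073 -0.2511]
top teaspoon 0.66 [393. 255.] [ 0.3987 -0.2486]
top teaspoon 0.6 [203. 240.] [0.4353 0.3324]
scene purple_jar 0.74 [206. 260.] [0.5149 0.2933]
scene purple_jar 0.72 [304. 218.] [ 0.5405 -0.0004]
scene turntable 0.91 [292. 212.] [0.5932 0.008 ]
scene post_a 0.94 [242. 191.] [0.6643 0.1218]
scene front_spot 0.48 [293. 212.] [0.5763 0.014 ]
scene shaker_a 0.69 [162. 266.] [0.5446 0.3901]
scene shaker_a 0.65 [276. 218.] [0.5761 0.0659]
scene shaker_a 0.51 [271. 201.] [0.6489 0.0419]
scene shaker_a 0.26 [208. 298.] [0.3966 0.336 ]
scene carton 0.63 [302. 199.] [ 0.618 -0.041]
scene tumbler 0.85 [161. 264.] [0.5911 0.3834]
scene tumbler 0.59 [279. 218.] [0.6102 0.0368]
scene scoop 0.75 [410. 223.] [ 0.4167 -0.2669]
scene teaspoon 0.62 [208. 303.] [0.4165 0.3312]
```

View pics/top0.png

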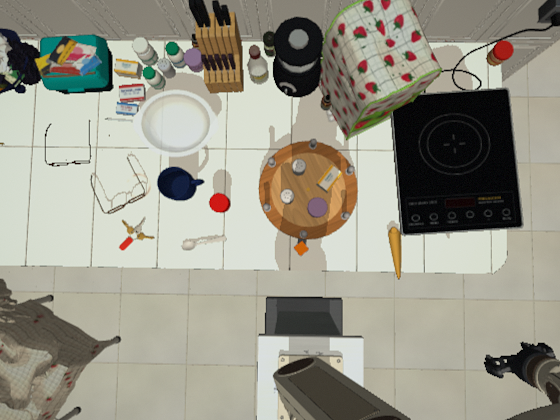

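View pics/scene0.png

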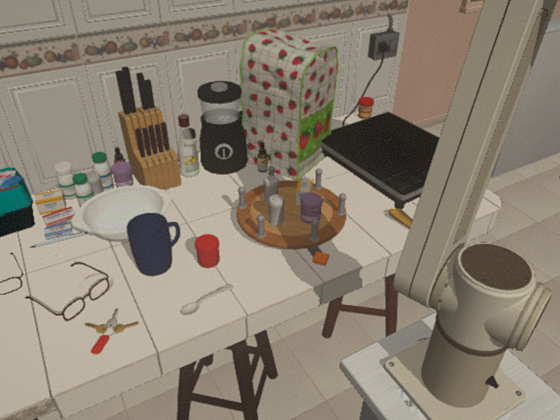

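The top picture shows the purple jar at (317,207), the deck centre at about (308,190), the pointer at (302,248) and the front post at (303,235). The red look-alike is at (220,203), off the deck. The scene view agrees. Next I'll get precise geometry from the depth images.

```bash
cat >> h.py <<'E'
def measure(names=("top","scene"),verbose=True):
    """jar, axis, pointer from colour + depth"""
    out={}
    for n in names:
        p=robot.get_image(n); P=cloud(p); hsv=cv2.cvtColor(p["frame"],cv2.COLOR_BGR2HSV); H,S,V=cv2.split(hsv)
        z=P[...,2]; r=np.hypot(P[...,0]-.59,P[...,1]-.012)
        ok=p["range_z"]>0
        pur=ok&(H>115)&(H<165)&(S>40)&(r<.11)&(z>.085)&(z<.112)
        org=ok&(H>4)&(H<16)&(S>180)&(V>120)&(abs(z)<.02)&(r>.13)&(r<.26)
        deck=ok&(abs(z-.036)<.006)&(r<.18)
        post=ok&(z>.07)&(z<.108)&(r>.12)&(r<.155)
        o={}
        if pur.any(): o["jar"]=(*((P[pur].min(0)+P[pur].max(0))/2)[:2],int(pur.sum()))
        if org.any():
            o["ptr"]=(*P[org].mean(0)[:2],int(org.sum()))
        c,_=cv2.minEnclosingCircle(P[deck][:,:2].astype(np.float32)); o["deck"]=(*c,_)
        k,lab,st,cen=cv2.connectedComponentsWithStats(post.astype(np.uint8))
        o["posts"]=np.array([P[(lab==i)&(z>.08)][:,:2].mean(0) for i in range(1,k) if st[i,4]>3 and ((lab==i)&(z>.08)).any()])
        out[n]=o
        if verbose: print(n,o)
    return out
E
python3 - <<'E'
from h import *
np.set_printoptions(precision=4,suppress=True)
m=measure()
from scipy.optimize import least_squares
for n in m:
    q=m[n]["posts"]
    s=least_squares(lambda c:np.hypot(*(q-c[:2]).T)-.135,[.59,.012],loss="soft_l1",f_scale=.003).x
    a=lambda v:np.degrees(np.arctan2(v[1]-s[1],v[0]-s[0]))
    print(n,"axis",s,"posts",[round(a(v),1) for v in q],np.hypot(*(q-s).T),"jar",a(m[n]["jar"]),np.hypot(*(np.array(m[n]["jar"][:2])-s)),"ptr",a(m[n]["ptr"]))
E
```

```text
top {'jar': (np.float64(0.5337969481523896), np.float64(-0.011313597663621337), 285), 'ptr': (np.float64(0.415537620642623), np.float64(0.03219359091636883), 112), 'deck': (0.5904279351234436, 0.012967422604560852, 0.1497572958469391), 'posts': array([[ 0.7237,  0.001 ],
       [ 0.6677,  0.1228],
       [ 0.6458, -0.1089],
       [ 0.5337,  0.1354],
       [ 0.5124, -0.0964],
       [ 0.4561,  0.0254]])}
scene {'jar': (np.float64(0.5306510028735314), np.float64(-0.010611134404100941), 182), 'ptr': (np.float64(0.41025294601967016), np.float64(0.033292773258125824), 122), 'deck': (0.5896784663200378, 0.013916421681642532, 0.1533997654914856), 'posts': array([[ 0.7192,  0.0031],
       [ 0.6423, -0.1065],
       [ 0.6634,  0.1253],
       [ 0.507 , -0.093 ],
       [ 0.5298,  0.1383],
       [ 0.4515,  0.0287]])}
top axis [0.5899 0.0133] posts [np.float64(-5.3), np.float64(54.6), np.float64(-65.4), np.float64(114.7), np.float64(-125.3), np.float64(174.8)] [0.1343 0.1343 0.1344 0.1344 0.1343 0.1343] jar -156.29983682155284 0.061281077548808335 ptr 173.82196395678824
scene axis [0.5855 0.0158] posts [np.float64(-5.4), np.float64(-65.1), np.float64(54.6), np.float64(-125.8), np.float64(114.4), np.float64(174.5)] [0.1343 0.1348 0.1344 0.1341 0.1346 0.1346] jar -154.30195076740424 0.060827992278656484 ptr 174.2874006687503
```

```bash
python3 - <<'E'
from h import *
s=robot.observe(); print(robot.pinch_z,np.round(s["eef_rot"],3),s["eef_pos"],s["time_s"],s["contact_force"])
E
```

```text
0.0187 [[ 0.939  0.344  0.   ]
 [ 0.344 -0.939 -0.   ]
 [ 0.     0.    -1.   ]] [ 0.17183759 -0.46957596  0.23131274] 1.2 [-0.49876641 -0.13414877  0.23889643]
```

drive_tool:
  rows:
    - {"delta_pos": [2.3, 3.8, 0], "roll": 0}
    - {"delta_pos": [2.3, 3.8, 0], "roll": 0}
    - {"delta_pos": [2.3, 3.8, 0], "roll": 0}
    - {"delta_pos": [2.3, 3.8, 0], "roll": 0}
    - {"delta_pos": [2.3, 3.8, 0], "roll": 0}
    - {"delta_pos": [2.3, 3.8, 0], "roll": 0}
    - {"delta_pos": [2.3, 3.8, 0], "roll": 0}
    - {"delta_pos": [2.3, 3.8, 0], "roll": 0}
    - {"delta_pos": [2.2, 3.8, 0], "roll": 0}
    - {"delta_pos": [2.2, 3.8, 0], "roll": 0}
    - {"delta_pos": [2.2, 3.8, 0], "roll": 0}
    - {"delta_pos": [2.2, 3.8, 0], "roll": 0}
  fingers: 1
  newtons: 30

```text
time_s: 2.7
eef_pos: [0.4445, -0.0122, 0.2315]
eef_rot: [[0.939, 0.344, 0.001], [0.344, -0.939, -0.0], [0.001, 0.0, -1.0]]
contact_force: [0.1, -0.5, -0.1]
opening: 0.0001
gripper_force: 0.0
```

drive_tool:
  rows:
    - {"delta_pos": [0, 0, 0], "roll": -10}
    - {"delta_pos": [0, 0, 0], "roll": -10}
    - {"delta_pos": [0, 0, 0], "roll": -10}
    - {"delta_pos": [0, 0, 0], "roll": -10}
    - {"delta_pos": [0, 0, -4], "roll": 0}
    - {"delta_pos": [0, 0, -4], "roll": 0}
    - {"delta_pos": [0, 0, -3], "roll": 0}
    - {"delta_pos": [0, 0, -3], "roll": 0}
    - {"delta_pos": [0, 0, -2.5], "roll": 0}
    - {"delta_pos": [0, 0, 0], "roll": 0}

```text
time_s: 3.95
eef_pos: [0.4267, -0.0898, 0.0648]
eef_rot: [[0.969, -0.247, 0.01], [-0.248, -0.967, 0.062], [-0.006, -0.063, -0.998]]
contact_force: [0.6, 0.0, -0.3]
opening: -0.0001
gripper_force: 0.0
```

```bash
cat >> h.py <<'E'
def angles():
    from scipy.optimize import least_squares
    for n in ("top","scene"):
        m=measure((n,),False)[n]; q=m["posts"]
        s=least_squares(lambda c:np.hypot(*(q-c[:2]).T)-.1343,[.588,.0145],loss="soft_l1",f_scale=.002).x
        a=lambda v:round(float(np.degrees(np.arctan2(v[1]-s[1],v[0]-s[0]))),1)
        print(n,"axis",s.round(4),"posts",[a(v) for v in q],"jar",m.get("jar") and (a(m["jar"]),m["jar"]),"ptr",m.get("ptr") and a(m["ptr"]))
E
python3 - <<'E'
from h import *
angles(); p=robot.get_image("wrist"); q=robot.get_image("scene"); cv2.imwrite("pics/w1.png",np.hstack([p["frame"][:, :],q["frame"][100:320,150:450].repeat(1,0) if 0 else cv2.resize(q["frame"][130:340,150:430],(560,420))])[:, ::1][::,:] if 0 else cv2.resize(q["frame"][130:340,150:430],(760,570)))
cv2.imwrite("pics/w2.png",p["frame"])
E
```

```text
top axis [0.59   0.0133] posts [-5.3, 54.7, -65.5, 114.8, -125.3, 174.8] jar (-156.4, (np.float64(0.5337929127709633), np.float64(-0.011250146045959624), 289)) ptr 174.4
scene axis [0.5862 0.0165] posts [-5.7, -65.3, 54.8, -126.0, 115.0, 174.9] jar (-154.0, (np.float64(0.5315429093338573), np.float64(-0.010168091674444213), 266)) ptr 174.5
```

View pics/w1.png

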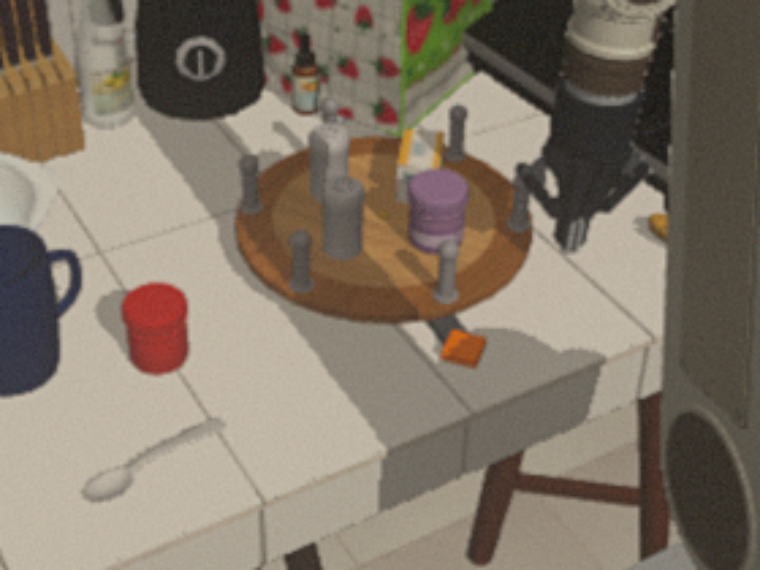

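The carousel is untouched, with the jar at (437,215) in the crop. The gripper, at (572,240), hangs about 8 cm to the right of where I commanded it and is tilted. I'll check the joints.

```bash
python3 - <<'E'
from h import *
s=robot.observe()
for k in ("q","joint_velocities","eef_pos","eef_rot","contact_force","time_s","joint_torque"): print(k,np.round(s[k],3))
E
```

```text
q [-0.251  0.271 -0.422  0.876  0.063  3.141]
joint_velocities [-0.    -0.003 -0.001 -0.005 -0.001  0.   ]
eef_pos [ 0.43  -0.091  0.068]
eef_rot [[ 0.969 -0.247  0.017]
 [-0.248 -0.967  0.061]
 [ 0.001 -0.063 -0.998]]
contact_force [0.138 0.387 0.147]
time_s 4.15
joint_torque [-2.0000e-03 -3.3257e+01  1.9920e+01  3.9000e-02  2.0200e-01  0.0000e+00]
```

Joint 6 is at its limit, so I'll use the equivalent yaw the other way round.

drive_tool:
  rows:
    - {"delta_pos": [0, 0, 1], "roll": 10}
    - {"delta_pos": [0, 0, 0], "roll": 10}
    - {"delta_pos": [0, 0, 0], "roll": 10}
    - {"delta_pos": [0, 0, 0], "roll": 10}
    - {"delta_pos": [0, 0, 0], "roll": 10}
    - {"delta_pos": [0, 0, 0], "roll": 10}
    - {"delta_pos": [0, 0, 0], "roll": 10}
    - {"delta_pos": [0, 0, 0], "roll": 10}
    - {"delta_pos": [0, 0, 0], "roll": 10}
    - {"delta_pos": [0, 0, 0], "roll": 0}

```text
time_s: 5.4
eef_pos: [0.4295, -0.0903, 0.0774]
eef_rot: [[0.249, 0.967, -0.059], [0.968, -0.249, 0.014], [-0.001, -0.06, -0.998]]
contact_force: [-0.3, -0.4, -0.0]
opening: -0.0001
gripper_force: 0.0
```

drive_tool:
  rows:
    - {"delta_pos": [0.3, 1.6, -0.2], "roll": 0}
    - {"delta_pos": [0.3, 1.6, -0.3], "roll": 0}
    - {"delta_pos": [0.3, 1.6, -0.3], "roll": 0}
    - {"delta_pos": [0.3, 1.6, -0.3], "roll": 0}
    - {"delta_pos": [0.2, 1.2, 0], "roll": 0}
    - {"delta_pos": [0, 0.4, 0], "roll": 0}
    - {"delta_pos": [0, 0.4, 0], "roll": 0}
    - {"delta_pos": [0, 0.4, 0], "roll": 0}
    - {"delta_pos": [0, 0.4, 0], "roll": 0}
    - {"delta_pos": [0, 0.4, 0], "roll": 0}
    - {"delta_pos": [0, 0.4, 0], "roll": 0}
    - {"delta_pos": [0, 0, 0], "roll": 0}

```text
time_s: 6.9
eef_pos: [0.4425, 0.01, 0.0654]
eef_rot: [[0.247, 0.967, -0.061], [0.969, -0.247, 0.014], [-0.001, -0.063, -0.998]]
contact_force: [0.8, 0.5, 1.0]
opening: 0.0001
gripper_force: 0.0
```

```bash
python3 -c "
from h import *
angles()"
```

```text
top axis [0.5896 0.0134] posts [-6.2, 53.7, -66.2, 113.7, -126.2] jar (-150.7, (np.float64(0.5482287618045263), np.float64(-0.009854164946248387), 121)) ptr 169.0
scene axis [0.5848 0.0161] posts [-6.3, 53.6, -125.9, 113.6, 175.5] jar (-161.5, (np.float64(0.5292408786070344), np.float64(-0.002528608189414361), 140)) ptr 174.3
```

drive_tool:
  rows:
    - {"delta_pos": [0, 0.5, 0], "roll": 0}
    - {"delta_pos": [0, 0.5, 0], "roll": 0}
    - {"delta_pos": [0, 0.5, 0], "roll": 0}
    - {"delta_pos": [0.1, 0.5, 0], "roll": 0}
    - {"delta_pos": [0.1, 0.5, 0], "roll": 0}
    - {"delta_pos": [0.1, 0.5, 0], "roll": 0}
    - {"delta_pos": [0.1, 0.5, 0], "roll": 0}
    - {"delta_pos": [0.1, 0.5, 0], "roll": 0}
    - {"delta_pos": [0.15, 0.5, 0], "roll": 0}
    - {"delta_pos": [0.15, 0.4, 0], "roll": 0}
    - {"delta_pos": [0.15, 0.4, 0], "roll": 0}
    - {"delta_pos": [0, 0, 0], "roll": 0}

```text
time_s: 8.5
eef_pos: [0.4523, 0.0632, 0.0654]
eef_rot: [[0.247, 0.967, -0.061], [0.969, -0.247, 0.015], [-0.001, -0.063, -0.998]]
contact_force: [0.5, -0.4, -0.5]
opening: -0.0002
gripper_force: 0.0
```

```bash
python3 -c "
from h import *
angles()"
```

```text
top axis [0.5901 0.0133] posts [32.2, -27.9, -88.0, 92.4, -147.9] jar (-161.3, (np.float64(0.5339045123364561), np.float64(-0.0056506270346255265), 46)) ptr None
scene axis [0.5843 0.0164] posts [-25.3, 31.7, -87.4, -147.6, 91.5, 153.4, 164.9] jar (-165.5, (np.float64(0.50611025138751), np.float64(-0.0037611314908828075), 13)) ptr 174.4
```

drive_tool:
  rows:
    - {"delta_pos": [-0.6, -1.5, 0], "roll": 0}
    - {"delta_pos": [-1.5, -2, 0], "roll": 0}
    - {"delta_pos": [-2, -2, 0], "roll": 0}
    - {"delta_pos": [-1.1, -4, 0], "roll": 0}
    - {"delta_pos": [0, -4, 0], "roll": 0}
    - {"delta_pos": [0, -3, 0], "roll": 0}
    - {"delta_pos": [0, 0, 0], "roll": 0}
    - {"delta_pos": [0, 0, 0], "roll": 0}

```text
time_s: 9.6
eef_pos: [0.3993, -0.1023, 0.0653]
eef_rot: [[0.248, 0.967, -0.062], [0.969, -0.248, 0.015], [-0.001, -0.064, -0.998]]
contact_force: [0.3, 0.7, -0.4]
opening: -0.0002
gripper_force: 0.0
```

```bash
cat >> h.py <<'E'
def lid():
    from scipy.optimize import least_squares
    for n,ax in (("top",(.5898,.0133)),("scene",(.5858,.0163))):
        p=robot.get_image(n); P=cloud(p); H,S,V=cv2.split(cv2.cvtColor(p["frame"],cv2.COLOR_BGR2HSV)); ax=np.array(ax)
        m=((H>115)&(H<165)&(S>40)&(P[...,2]>.02)&(P[...,2]<.13)&(np.hypot(P[...,0]-.59,P[...,1]-.012)<.12)).astype(np.uint8)
        k,l,st,c=cv2.connectedComponentsWithStats(m); i=1+st[1:,4].argmax(); 
        # match silhouette of a 59mm x 66mm cylinder on the deck by extent/centroid
        f,cx,cy=K(p); T=p["camera_from_world"]; t=np.linspace(0,2*np.pi,60)
        def sil(xy):
            q=np.vstack([np.c_[xy[0]+.0295*np.cos(t),xy[1]+.0295*np.sin(t),0*t+z,0*t+1] for z in (.038,.102)])@T.T
            uv=np.c_[q[:,0]/q[:,2]*f+cx,q[:,1]/q[:,2]*f+cy].astype(np.float32)
            h=cv2.convexHull(uv); M=cv2.moments(h); return np.array([M["m10"]/M["m00"],M["m01"]/M["m00"]]),M["m00"]
        r=least_squares(lambda x:sil(x)[0]-c[i],[.53,.01],x_scale=.01,diff_step=1e-3).x
        v=r-ax; print(n,"jar sil",r.round(4),"area",st[i,4],round(sil(r)[1]),"ang",np.degrees(np.arctan2(v[1],v[0])).round(1),"rad",np.hypot(*v).round(4))
        d=[x for x in robot.pinpoint(p,"purple_jar") if abs(at_z(p,x["uv"],.036)[1])<.12][:1]
        for x in d:
            v=at_z(p,x["uv"],.036)[:2]-ax; print("  net",np.degrees(np.arctan2(v[1],v[0])).round(1),np.hypot(*v).round(4))
        # pointer: orange centroid
        o=((H>4)&(H<16)&(S>180)&(V>120)&(abs(P[...,2])<.03)&(np.hypot(P[...,0]-.41,P[...,1]-.03)<.05)).astype(np.uint8)
        if o.any():
            vs,us=np.nonzero(o); v=at_z(p,(us.mean(),vs.mean()),.008)[:2]-ax; print("  ptr",np.degrees(np.arctan2(v[1],v[0])).round(1),np.hypot(*v).round(4),o.sum())
E
python3 -c "
from h import *
angles(); lid()
cv2.imwrite('pics/t2.png',cv2.resize(robot.get_image('top')['frame'][120:270,220:400],None,fx=4,fy=4,interpolation=2))"
```

```text
top axis [0.5899 0.0134] posts [32.2, -27.9, -87.9, 92.3, -147.9, 152.2] jar (-178.4, (np.float64(0.5277481101553212), np.float64(0.01161585004744009), 282)) ptr 174.4
scene axis [0.5859 0.0158] posts [-27.8, 32.2, -87.8, -147.9, 92.4, 152.1] jar (-176.9, (np.float64(0.5251429159675151), np.float64(0.012465624028780042), 293)) ptr 174.2
top jar sil [0.53   0.0122] area 284 354 ang -179.0 rad 0.0598
  net -175.6 0.0578
  ptr 174.5 0.1791 77
scene jar sil [ 0.5451 -0.0031] area 347 671 ang -154.6 rad 0.0451
  net -178.3 0.0336
  ptr 175.0 0.1732 128
```

View pics/t2.png

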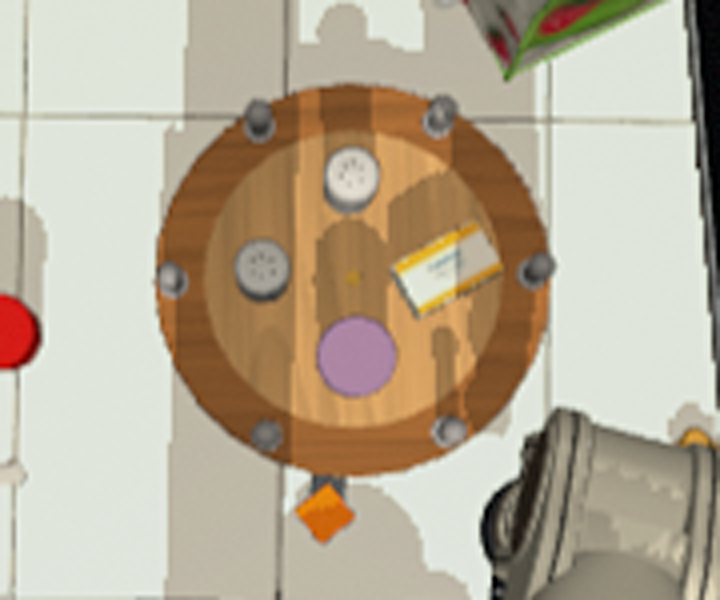

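The view from above shows the jar lid at (358,356) in the crop, midway between the two front posts at (267,436) and (450,431). The pointer is at (325,513). Jar is at about 182° and the pointer at 174.4°, so the deck needs about 7.8° more, which puts the post that is at 152.2° at 144.4°.

drive_tool:
  rows:
    - {"delta_pos": [0, 3.5, 0], "roll": 0}
    - {"delta_pos": [0, 3.5, 0], "roll": 0}
    - {"delta_pos": [1.1, 4, 0], "roll": 0}
    - {"delta_pos": [2, 2, 0], "roll": 0}
    - {"delta_pos": [1.5, 2, 0], "roll": 0}
    - {"delta_pos": [0.6, 1, 0], "roll": 0}
    - {"delta_pos": [0.2, 0.5, 0], "roll": 0}
    - {"delta_pos": [0.2, 0.4, 0], "roll": 0}
    - {"delta_pos": [0.2, 0.4, 0], "roll": 0}
    - {"delta_pos": [0.1, 0.3, 0], "roll": 0}
    - {"delta_pos": [0.1, 0.3, 0], "roll": 0}
    - {"delta_pos": [0, 0, 0], "roll": 0}

```text
time_s: 11.45
eef_pos: [0.4602, 0.077, 0.0654]
eef_rot: [[0.247, 0.967, -0.061], [0.969, -0.247, 0.015], [-0.001, -0.063, -0.998]]
contact_force: [0.3, 0.6, 0.2]
opening: 0.0
gripper_force: 0.0
```

```bash
python3 -c "
from h import *
angles()"
```

```text
top axis [0.5898 0.0132] posts [25.6, -34.3, 85.6, -94.5, -154.4] jar (-173.0, (np.float64(0.5292591682594341), np.float64(0.0057412359023422885), 113)) ptr None
scene axis [0.5845 0.0167] posts [24.8, -93.7, 84.9, -154.2, 147.4] jar (-172.3, (np.float64(0.5194192034085909), np.float64(0.007876486997351717), 84)) ptr 174.5
```

drive_tool:
  rows:
    - {"delta_pos": [0.05, 0.13, 0], "roll": 0}
    - {"delta_pos": [0.05, 0.13, 0], "roll": 0}
    - {"delta_pos": [0, 0, 0], "roll": 0}
    - {"delta_pos": [-0.6, -1.5, 0], "roll": 0}
    - {"delta_pos": [-2, -2, 0], "roll": 0}
    - {"delta_pos": [-2.4, -3, 0], "roll": 0}
    - {"delta_pos": [-1.5, -4, 0], "roll": 0}
    - {"delta_pos": [0, -4, 0], "roll": 0}
    - {"delta_pos": [0, -3, 0], "roll": 0}
    - {"delta_pos": [0, 0, 0], "roll": 0}
    - {"delta_pos": [0, 0, 0], "roll": 0}

```text
time_s: 12.92
eef_pos: [0.3954, -0.0956, 0.0653]
eef_rot: [[0.248, 0.967, -0.062], [0.969, -0.248, 0.015], [-0.001, -0.064, -0.998]]
contact_force: [0.7, 1.0, -0.3]
opening: 0.0
gripper_force: 0.0
```

```bash
python3 -c "
from h import *
angles(); print(robot.observe()['time_s'])
cv2.imwrite('pics/t3.png',cv2.resize(robot.get_image('top')['frame'][120:270,220:400],None,fx=4,fy=4,interpolation=2))"
```

```text
top axis [0.5898 0.0132] posts [24.6, -35.4, 84.6, -95.3, 144.5, -155.3] jar (173.5, (np.float64(0.5292399238311266), np.float64(0.020051930651560565), 285)) ptr 174.4
scene axis [0.586  0.0158] posts [-35.5, 24.7, -95.2, 84.7, -155.6, 144.7] jar (174.6, (np.float64(0.5250351317778258), np.float64(0.021644166210572968), 295)) ptr 174.3
13.025
```

View pics/t3.png

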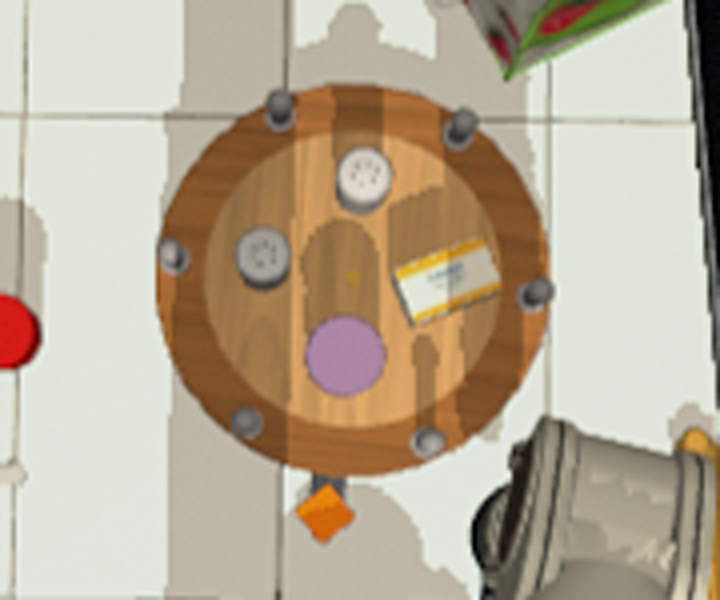

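The jar lid is at (345,356) in the crop, on the line from the axis pin (352,277) to the pointer (325,513). Measured angles are about 174.0° for the jar and 174.4° for the pointer. All items are upright and the gripper is clear. I'll lift and hand in.

drive_tool:
  rows:
    - {"delta_pos": [-0.5, 0, 4], "roll": 0}
    - {"delta_pos": [-0.5, 0, 4], "roll": 0}
    - {"delta_pos": [0, 0, 4], "roll": 0}
    - {"delta_pos": [0, 0, 0], "roll": 0}
    - {"delta_pos": [0, 0, 0], "roll": 0}
    - {"delta_pos": [0, 0, 0], "roll": 0}

```text
time_s: 13.82
eef_pos: [0.385, -0.0951, 0.184]
eef_rot: [[0.247, 0.967, -0.064], [0.969, -0.246, 0.015], [-0.001, -0.066, -0.998]]
contact_force: [-0.5, -0.4, 0.8]
opening: 0.0003
gripper_force: 0.0
```

```bash
python3 -c "
from h import *
angles(); print(robot.sign_off())"
```

```text
top axis [0.5898 0.0133] posts [24.6, -35.4, 84.6, -95.5, 144.5, -155.3] jar (173.6, (np.float64(0.529097431607297), np.float64(0.020086675258357757), 284)) ptr 174.4
scene axis [0.5858 0.0163] posts [-35.5, 24.4, -95.3, 84.5, -155.4, 144.7] jar (174.2, (np.float64(0.5253576010751922), np.float64(0.022427299276169987), 298)) ptr 174.4
the job is handed in; nothing more can be done
None
```

The purple jar stands at the front, within about 1° of the orange pointer by both cameras; the carousel is at rest, the arm is clear, and the job was handed in at about 14 s (no verdict was returned).

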